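# Park the rolling pin

### The job

Clear the dessert slab for plating: push with the fingertips on the upper half of the rolling pin so that it rolls (not slides) along the slab to the yellow parking strip, and leave it lying still there, along the strip and centred over its line. Do not pick the pin up or reach down around it, and leave the dessert glasses and the steel ring where they stand.

Things in the scene. Friction and masses are not known exactly. Their poses are not given: they have to be found in the camera images.
- pin: Rolling pin: loose plain wooden cylinder, 54 mm diameter, 220 mm long, about 0.4 kg, pale with two thin dark rings, lying on the slab. Origin at its middle on its axis, 27 mm above the slab. Its x axis runs along it and stays level; y and z turn as it rolls. Starts 130 to 190 mm to one side of the strip, parallel within 3 degrees. Let go at 100 mm/s it rolls on about 10 mm.
- strip: Yellow parking strip of flat tape on the black slab, fixed, 300 mm long (along its own x axis) and 30 mm wide (along its y axis). It is under 1 mm thick and nothing catches on it. Origin at its middle, at the slab's surface.
- slab: Fixed black slab in a steel frame, 440 mm (its x) by 700 mm (its y) and 8 mm thick, flat; origin under its centre, top at z = 0.008. The strip lies along its x, so the pin rolls along its y, in either direction.
- glass0: Loose empty amber glass cup, 64 mm wide, 70 mm high, at the slab's far edge, beyond the end of the pin. Origin under its centre. Leave it alone.
- glass1: Loose empty amber glass cup as glass0, near the slab's left (+y) end. Leave it alone.
- glass2: Loose empty amber glass cup as glass0, near the slab's right (-y) end. Leave it alone.
- cutter: Loose steel pastry ring, 70 mm wide, 45 mm high, near the slab's left (+y) end. Origin under its centre. Leave it alone.

How it is judged:
On the way:
1. the pin rolls through half a turn on the slab (angle between pin's own z axis and vertical above 2.4 rad and height (world z) of pin below 0.042 m), for 0.05 s.
At the end, for the whole second after the job is handed in: The pin lies at rest on the slab with its middle within 12 mm of the strip's centre line and within 45 mm of the strip's middle along it, parallel to the strip within 8 degrees (y of pin in the frame of strip between -0.012 and 0.012 m and x of pin in the frame of strip between -0.045 and 0.045 m and angle between the x axis of pin and the x axis of strip, either way round below 0.14 rad and height (world z) of pin below 0.039 m and linear speed of pin below 0.01 m/s); the robot touches nothing.
It fails at once if the pin is lifted more than 12 mm (height (world z) of pin above 0.047 m).
It fails at once if the fingers reach down around the pin: they touch it with the grasp point below the pin's middle (height (world z) of the grasp point below 0.035 m and contact force between the fingers and pin above 0.5 N).
It fails at once if a glass or the ring is moved by more than 10 mm (distance of any of glass0, glass1, glass2, cutter from where it was at the start of the episode above 0.01 m).
It also fails if it takes over 61 s, if anything falls off the work surface, if the arm or the gripper's body presses on something with over 40 N, if the wrist force passes 120 N, or if a joint passes its speed limit or range.

### The arm

A 6-joint arm with a two-finger parallel gripper is mounted at the origin on the work surface. World frame = base frame: x ahead of the robot, y to its left, z up, the work surface at z = 0. Lengths are in m, angles in rad, forces in N, time in s.
With the tool pointing down it reaches from about 0.3 to 0.775 m from the base axis. Payload 14.6 kg.
Tool frame: the origin (TCP) lies between the finger pads; the fingertips stand 14 mm ahead of it and the grasp point (between the pads) lies 5 mm behind it; z points along the fingers, y is the line along which they close (so a half turn about z gives the same grasp; the last joint's range is limited). The gripper opens to 94 mm and grips with 3 to 60 N. Pads are 16 mm wide; open, the fingers measure 119 mm over their backs; the gripper's body (75 mm by 177 mm) begins 78 mm behind the grasp point.
Start: joints at [1.185, 0.3, 1.521, -0, 1.321, -0.067], TCP at [0.172, 0.522, 0.195] pointing down, gripper open.
Joint ranges: [-3.03, 3.03], [-0.79, 2.21], [0.23, 2.52], [-1.04, 4.18], [0, 3.07], [-2.55, 2.55]. Speed limits (rad/s): [2.22, 2.22, 2.57, 3.14, 3.14, 3.14].

### API

Orientations are given as [roll, pitch, yaw] about the fixed x, y, z axes, in that order (R = Rz(yaw) Ry(pitch) Rx(roll)).
In Python, from station import ctrl gives the robot as it stands. The module is installed in compiled form; this text tells all that it offers.
- The arm moves only by the tool move_arm, never from a script. Its argument "targets" is a list of rows, each a list of 7 numbers: the opening, from -1 (shut) to 1 (fully open), then the shift along the tool's x, y, z in units of 50 mm (1.0 is 50 mm), then the turn, a rotation vector about the tool's x, y, z in rad. A call has 1 to 12 rows; each row is the pose to reach, as a shift and turn from the pose commanded when the call began, along the tool's axes at that moment; what a row does not reach only later rows make up. A row lasts 1/10 s, in which the tool goes at most 50 mm and 8.59 degrees, less where a joint would pass 70% of its speed; a pose out of reach is approached as far as the arm can. A call with a gripper value outside its range is refused whole. The fingers move at their own pace and stop on an object; "grip_force" is the grip in N (left out, the last holds). Time passes only in rows, so rows that repeat a pose let the fingers close. It gives the time, the measured TCP pose, the force, the opening and the grip force at its end, in the units of the state.
- ctrl.get_obs(): the state, without advancing time (a new reading comes with each control period).
- ctrl.camera(name): name is "side" or "top" or "wrist"; returns (picture, depth): 480x640x3 uint8, red, green, blue; 480x640 float32, m along the optical axis (not along the pixel's ray), 0 where there is no reading.
- ctrl.camera_params(name): a dict with "intrinsics" (3x3 intrinsics, pixels), "rvec" (rotation vector, rad) and "tvec" (3), from world to camera coordinates, as OpenCV has them; the wrist camera has in their place "T_tool_cam" (4x4, takes a point from camera to tool coordinates, whose origin is the TCP and whose axes are the flange's). Camera axes: x right, y down, z forward; pixel columns grow to the right and rows downward; lengths in m; the calibration is good to about 2 mm. A picture is of the moment at which its call begins: read the wrist's pose just before it. camera_params takes no time and is no camera call.
- ctrl.hand_in(): hands the job in; it is judged then, once.
Trained networks look in the newest picture that a camera, given by its name, has taken for a name from the list of things; names that differ only in an ending like _2 or _b are one class to them, and where a whole thing is asked for, a point or a joint stands for the part that bears it (a point fixed in the world has none). Each returns a list of dicts, best first, with "score" (0 to 1); they miss things now and then, are a little off and sometimes report something else, mostly with a low value. They report only what shows in the picture. A call takes as long as a camera call.
- ctrl.cut_out(camera, target): "region" (480x640 bool, what is visible of it) and "point" ([column, row] in pixels, amid what is visible of it).
- ctrl.tip_of(camera, target): "point" ([column, row] in pixels: a listed point, or the origin of a listed thing).
The state is a dict: "time_s": time; "qpos": joint angles; "joint_vel": joint speeds; "tau": joint torques, N m; "ee_pos": TCP position; "eef_rot": TCP orientation; "force": force on the tool from outside, world axes, zero at the start; "moment": the same for the moment, N m; "grip_width": finger opening in m; "grip_force": force on a finger pad.
Only numpy, scipy, OpenCV 4.12 (cv2) and the standard library are available. Lean on these libraries where they do the work, as an engineer would, in place of code of your own. Each camera call takes 0.05 s, during which the arm holds its last target. There are 200 camera calls.

## Working session

There is one attempt and no reset: what is moved stays moved. The work goes in short steps, Python scripts to look and compute and a tool call to move; the robot and the scene stay as the last step left them, time stands still between calls to the robot, and variables do not carry over. Pictures are saved under pics/ and viewed, at most 10 in all, crops included, and the job is handed in when it is done.

Besides the shell and the picture viewer there is one more tool, called after "Emit:" in YAML: its name, and indented under it one key for each argument. move_arm: Moves the arm, as the interface text tells. Its arguments: {"type":"object","properties":{"targets":{"type":"array"},"grip_force":{"type":"number"}},"required":["targets"]}

```bash
mkdir -p pics; cat > h.py <<'E'
import numpy as np, cv2
from station import ctrl
def w(cam,px,d=None,z=None):
    p=ctrl.camera_params(cam);K=p["intrinsics"];R=cv2.Rodrigues(np.array(p["rvec"],float))[0];t=np.array(p["tvec"]).ravel()
    px=np.atleast_2d(px).astype(float)
    r=(np.linalg.inv(K)@np.c_[px,np.ones(len(px))].T)
    c=-R.T@t
    if d is not None: return (R.T@(r*d-t[:,None])).T
    v=(R.T@r).T; return c+v*((z-c[2])/v[:,2])[:,None]
E
python3 - <<'E'
from h import *
o=ctrl.get_obs();print(o["time_s"],o["ee_pos"],o["eef_rot"],o["grip_width"])
for c in ["top","side"]:
    im,d=ctrl.camera(c);cv2.imwrite(f"pics/{c}.png",im[:,:,::-1])
    for n in ["pin","strip","glass0","cutter","slab"]:
        for r in ctrl.cut_out(c,n)[:3]:
            m=r["region"]&(d>0)
            vs,us=np.nonzero(m)
            P=w(c,np.c_[us,vs],d=d[m])
            s=n+f" {r['score']:.2f} {r['point']} med {np.median(P,0).round(3)} lo {np.percentile(P,1,axis=0).round(3)} hi {np.percentile(P,99,axis=0).round(3)}"
            if c=="top" and n in("pin","strip"):
                (cx,cy),wh,a=cv2.minAreaRect(np.c_[us,vs].astype(np.float32))
                b=cv2.boxPoints(((cx,cy),wh,a)); s+=f"\n   rect ctr {w(c,(cx,cy),z=.035 if n=='pin' else .008).round(4)} corners {w(c,b,z=.035 if n=='pin' else .008)[:,:2].round(4).tolist()}"
            print(c,s)
E
```

```text
0.0 [0.17226867 0.52202976 0.19487604] [-3.14041441e+00 -8.55649163e-05  2.82279617e+00] 0.09403215097257851
top pin 0.90 [335.6, 236.5] med [ 0.58  -0.011  0.059] lo [ 0.471 -0.049  0.038] hi [0.691 0.026 0.065]
   rect ctr [[ 0.5827 -0.0122  0.035 ]] corners [[0.6945, 0.0335], [0.7038, -0.0213], [0.4737, -0.0567], [0.4652, -0.0032]]
top strip 0.95 [245.0, 257.0] med [0.551 0.165 0.009] lo [0.406 0.129 0.005] hi [0.696 0.202 0.014]
   rect ctr [[0.5493 0.165  0.008 ]] corners [[0.6974, 0.2091], [0.7031, 0.1771], [0.4061, 0.1223], [0.4009, 0.1533]]
top glass0 0.82 [148.0, 276.0] med [0.505 0.347 0.046] lo [0.474 0.307 0.01 ] hi [0.533 0.365 0.081]
top glass0 0.74 [451.7, 221.6] med [ 0.611 -0.241  0.045] lo [ 0.578 -0.261  0.01 ] hi [ 0.636 -0.202  0.081]
top cutter 0.58 [157.0, 337.5] med [0.39  0.316 0.034] lo [0.356 0.273 0.006] hi [0.424 0.347 0.056]
top slab 0.57 [297.0, 251.8] med [0.56  0.06  0.009] lo [ 0.32  -0.302  0.005] hi [0.816 0.402 0.013]
side pin 0.83 [322.2, 259.4] med [ 0.559 -0.03   0.052] lo [ 0.468 -0.055  0.01 ] hi [0.693 0.056 0.064]
side strip 0.91 [265.2, 235.4] med [0.534 0.162 0.01 ] lo [0.407 0.127 0.007] hi [0.697 0.203 0.012]
side glass0 0.66 [421.3, 308.7] med [ 0.6   -0.241  0.057] lo [ 0.578 -0.264  0.01 ] hi [ 0.638 -0.205  0.08 ]
side glass0 0.64 [210.2, 198.0] med [0.499 0.318 0.058] lo [0.474 0.305 0.001] hi [0.532 0.476 0.08 ]
side glass0 0.56 [403.1, 221.7] med [ 0.76  -0.011  0.058] lo [ 0.741 -0.03   0.008] hi [0.801 0.036 0.08 ]
side cutter 0.57 [164.5, 222.5] med [0.387 0.287 0.037] lo [0.355 0.271 0.007] hi [0.422 0.374 0.054]
```

View pics/top.png

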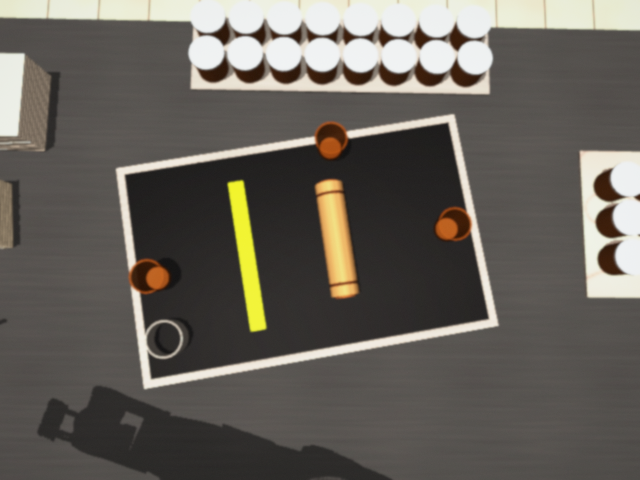

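The top picture shows the pin around (336, 237) and the yellow strip around (246, 256), so the pin must roll toward +y. The glass beyond the pin's end is at (331, 140). The measured sizes agree with those given. I'm moving behind the pin, on its -y side.

Emit:
move_arm:
  targets:
    - [1, -12, -9.1, 0, 0, 0, 1.067]
    - [1, -12, -9.1, 0, 0, 0, 1.067]
    - [1, -12, -9.1, 0, 0, 0, 1.067]
    - [1, -12, -9.1, 0, 0, 0, 1.067]
    - [1, -12, -9.1, 0, 0, 0, 1.067]
    - [1, -12, -9.1, 0, 0, 0, 1.067]
    - [1, -12, -9.1, 0, 0, 0, 1.067]
    - [1, -12, -9.1, 0, 0, 0, 1.067]
    - [1, -12, -9.1, 0, 0, 0, 1.067]
    - [1, -12, -9.1, 0, 0, 0, 1.067]
    - [1, -12, -9.1, 0, 0, 0, 1.067]
    - [1, -12, -9.1, 0, 0, 0, 1.067]

```text
time_s: 1.8
ee_pos: [0.5136, 0.0261, 0.1956]
eef_rot: [3.141, 0.0, 1.756]
force: [0.2, 1.2, -0.9]
grip_width: 0.0941
grip_force: 0.0
```

Emit:
move_arm:
  targets:
    - [1, 0, 0, 0, 0, 0, 0]
    - [1, 0, 0, 0, 0, 0, 0]
    - [1, 0, 0, 0, 0, 0, 0]

```text
time_s: 2.1
ee_pos: [0.5123, 0.029, 0.1955]
eef_rot: [-3.141, -0.0, 1.757]
force: [0.5, -0.6, 0.9]
grip_width: 0.0941
grip_force: 0.0
```

Emit:
move_arm:
  targets:
    - [1, -0.95, 0.4, 0, 0, 0, 0]
    - [1, -1.9, 0.8, 0, 0, 0, 0]
    - [1, -2.85, 1.2, 0, 0, 0, 0]
    - [1, -2.85, 1.2, 0, 0, 0, 0]
    - [1, -2.85, 1.2, 0.9, 0, 0, 0]
    - [1, -2.85, 1.2, 1.8, 0, 0, 0]
    - [1, -2.85, 1.2, 2.7, 0, 0, 0]
    - [1, -2.85, 1.2, 2.7, 0, 0, 0]
    - [1, -2.85, 1.2, 2.7, 0, 0, 0]
    - [1, -2.85, 1.2, 2.7, 0, 0, 0]

```text
time_s: 3.1
ee_pos: [0.5993, -0.1005, 0.0636]
eef_rot: [3.138, 0.002, 1.757]
force: [0.4, -0.1, 0.6]
grip_width: 0.0945
grip_force: 0.0
```

```bash
cat > m.py <<'E'
import sys
from h import *
o=ctrl.get_obs();print(o["time_s"],o["ee_pos"].round(4) if hasattr(o["ee_pos"],'round') else o["ee_pos"])
u=np.array([.983,.185]);v=np.array([-.185,.983]);S=np.array([.5493,.165])
e=np.array(o["ee_pos"])[:2]-S;print("tcp u,v",e@u,e@v)
for c in ["top","side"]:
    im,d=ctrl.camera(c)
    if len(sys.argv)>1: cv2.imwrite(f"pics/{c}{sys.argv[1]}.png",im[:,:,::-1])
    for r in ctrl.cut_out(c,"pin")[:1]:
        m=r["region"]&(d>0);vs,us=np.nonzero(m);P=w(c,np.c_[us,vs],d=d[m])
        T=P[P[:,2]>.05]; L=np.c_[(T[:,:2]-S)@u,(T[:,:2]-S)@v]
        # circle fit: axis v0+k*u, radius .027, z0=.035
        from scipy.optimize import least_squares
        q=least_squares(lambda q:np.hypot((L[:,1]-q[0]-q[1]*L[:,0]),T[:,2]-q[2])-.027,[np.median(L[:,1]),0,.035],loss="soft_l1",f_scale=.002).x
        a=np.percentile(L[:,0],[.5,99.5]);mid=a.mean()
        print(c,r["score"],"u range",a.round(4),"u mid",mid.round(4),"v at mid",(q[0]+q[1]*mid).round(4),"slope",q[1].round(4),"z0",q[2].round(4))
    if c=="top":
        for r in ctrl.cut_out(c,"strip")[:1]:
            print("strip rows",r["score"],r["point"])
E
python3 m.py a
```

```text
3.1 [ 0.5993 -0.1005  0.0636]
tcp u,v 4.899128578159804e-05 -0.27022846244208665
top 0.64 u range [-0.1095  0.1085] u mid -0.0005 v at mid -0.1802 slope -0.0271 z0 0.0355
strip rows 0.7 [245.0, 258.7]
```

View pics/sidea.png

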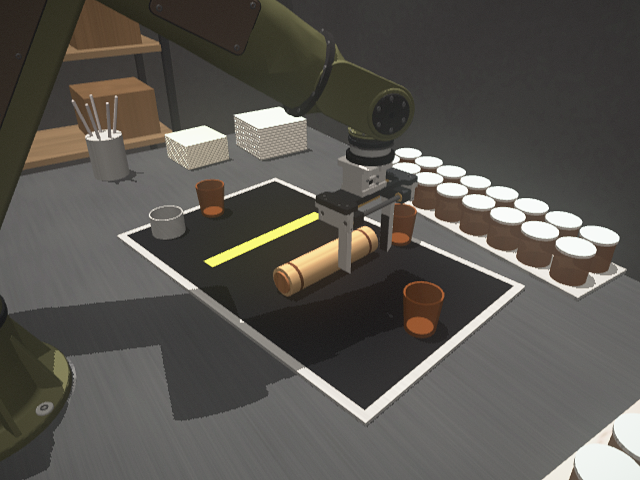

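The side picture shows the fingers at (346, 265) and (388, 245), just behind the pin. I'll lower slightly and approach, then push.

Emit:
move_arm:
  targets:
    - [1, 0.3, 0, 0.08, 0, 0, 0]
    - [1, 0.6, 0, 0.08, 0, 0, 0]
    - [1, 0.8, 0, 0.08, 0, 0, 0]
    - [1, 0.9, 0, 0.08, 0, 0, 0]
    - [1, 1.0, 0, 0.08, 0, 0, 0]
    - [1, 1.06, 0, 0.08, 0, 0, 0]
    - [1, 1.12, 0, 0.08, 0, 0, 0]
    - [1, 1.18, 0, 0.08, 0, 0, 0]
    - [1, 1.24, 0, 0.08, 0, 0, 0]
    - [1, 1.32, 0, 0.08, 0, 0, 0]
    - [1, 1.4, 0, 0.08, 0, 0, 0]
    - [1, 1.5, 0, 0.08, 0, 0, 0]

```text
time_s: 4.55
ee_pos: [0.5841, -0.0269, 0.0564]
eef_rot: [3.142, 0.0, 1.756]
force: [0.5, -0.2, 0.0]
grip_width: 0.0938
grip_force: 0.0
```

```bash
python3 m.py
```

```text
4.55 [ 0.5841 -0.0269  0.0564]
tcp u,v -0.0013082258003445305 -0.19504604588457491
top 0.64 u range [0.0043 0.014 ] u mid 0.0092 v at mid -0.1816 slope 0.0309 z0 0.037
strip rows 0.82 [241.3, 258.7]
side 0.7 u range [-0.1149  0.1082] u mid -0.0034 v at mid -0.1808 slope -0.0296 z0 0.0356
```

```bash
python3 m.py b
```

```text
4.8 [ 0.5842 -0.0272  0.0565]
tcp u,v -0.0012883257444250224 -0.1953680055801345
top 0.4 u range [0.0021 0.0461] u mid 0.0241 v at mid -0.1794 slope 0.0436 z0 0.0355
strip rows 0.59 [244.2, 258.9]
side 0.86 u range [-0.1142  0.1075] u mid -0.0034 v at mid -0.1807 slope -0.0344 z0 0.0356
```

View pics/sideb.png

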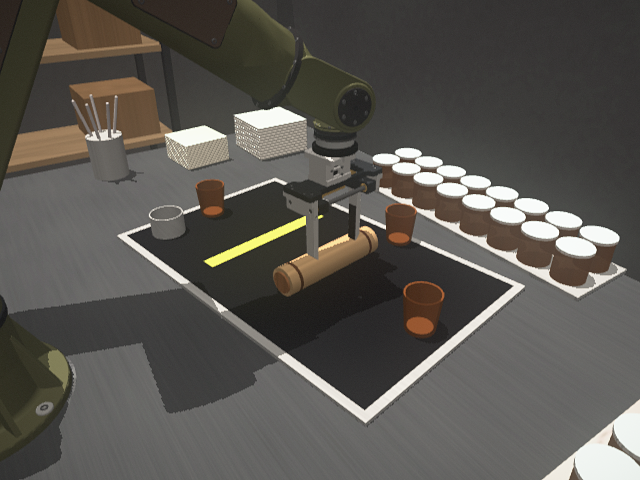

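```bash
python3 - <<'E'
from h import *
im,d=ctrl.camera("side")
u=np.array([.983,.185]);v=np.array([-.185,.983]);S=np.array([.5493,.165])
for c,rows in [(313,range(215,295,4)),(353,range(205,260,4)),(290,range(250,295,4))]:
    print(c)
    for r in rows:
        P=w("side",[(c,r)],d=d[r,c])[0];e=P[:2]-S;print(r,"u %.3f v %.3f z %.3f"%(e@u,e@v,P[2]),im[r,c])
cv2.imwrite("pics/crop.png",cv2.resize(im[200:310,250:400,::-1],None,fx=5,fy=5,interpolation=cv2.INTER_NEAREST))
print(ctrl.get_obs()["force"],ctrl.get_obs()["qpos"])
E
```

```text
313
215 u -0.083 v -0.227 z 0.174 [104 100  93]
219 u -0.082 v -0.226 z 0.166 [105 102  95]
223 u -0.061 v -0.205 z 0.142 [112 107 100]
227 u -0.062 v -0.205 z 0.136 [109 104  97]
231 u -0.060 v -0.204 z 0.127 [106 102  95]
235 u -0.062 v -0.205 z 0.120 [105 101  93]
239 u -0.060 v -0.203 z 0.111 [100  96  89]
243 u -0.060 v -0.204 z 0.103 [100  95  88]
247 u -0.060 v -0.203 z 0.095 [100  94  88]
251 u -0.058 v -0.201 z 0.085 [106 101  93]
255 u -0.060 v -0.203 z 0.079 [104 100  93]
259 u -0.051 v -0.193 z 0.062 [164 130  91]
263 u -0.055 v -0.197 z 0.058 [160 126  89]
267 u -0.058 v -0.200 z 0.052 [143 112  79]
271 u -0.060 v -0.202 z 0.046 [134 107  75]
275 u -0.060 v -0.203 z 0.038 [116  92  65]
279 u -0.063 v -0.205 z 0.031 [100  80  57]
283 u -0.049 v -0.191 z 0.009 [67 56 42]
287 u -0.059 v -0.201 z 0.010 [35 31 28]
291 u -0.067 v -0.209 z 0.009 [35 33 29]
353
205 u 0.047 v -0.197 z 0.136 [71 69 65]
209 u 0.048 v -0.197 z 0.127 [42 40 36]
213 u 0.046 v -0.199 z 0.120 [44 41 35]
217 u 0.045 v -0.200 z 0.113 [42 37 34]
221 u 0.048 v -0.198 z 0.103 [39 37 30]
225 u 0.046 v -0.200 
[... 300 characters left out ...]
1  96  68]
257 u 0.039 v -0.208 z 0.034 [105  84  59]
290
250 u 0.001 v -0.073 z 0.008 [51 49 40]
254 u -0.012 v -0.087 z 0.010 [54 51 43]
258 u -0.021 v -0.097 z 0.009 [51 50 43]
262 u -0.085 v -0.171 z 0.062 [225 176 121]
266 u -0.094 v -0.181 z 0.062 [171 136  95]
270 u -0.102 v -0.189 z 0.061 [160 127  87]
274 u -0.107 v -0.194 z 0.057 [165 131  92]
278 u -0.110 v -0.198 z 0.052 [135 108  74]
282 u -0.111 v -0.199 z 0.045 [94 75 52]
286 u -0.111 v -0.198 z 0.036 [95 74 52]
290 u -0.112 v -0.199 z 0.029 [96 78 55]
294 u -0.111 v -0.197 z 0.019 [98 78 56]
[-0.54732305  0.1806991  -0.15407639] [-1.09275383e-01  5.21882199e-01  1.55269291e+00 -1.46719496e-05
  1.06701496e+00 -2.94096136e-01]
```

View pics/crop.png

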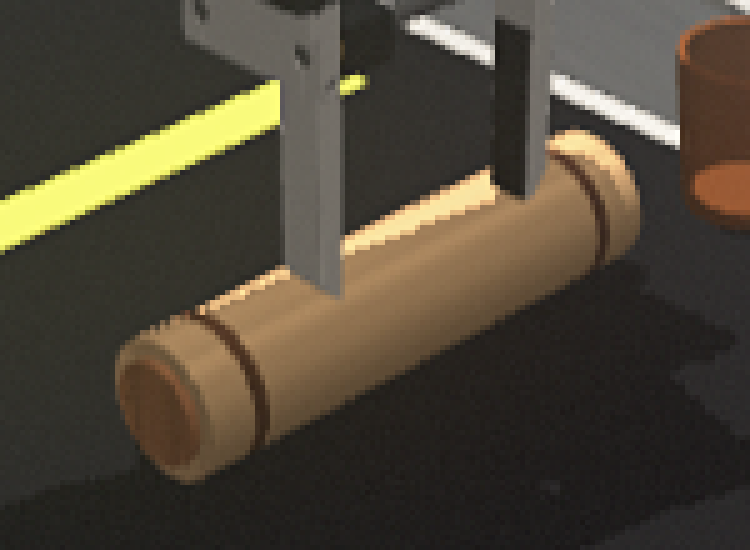

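The crop shows the finger ends at about (318, 259) at z ≈ 0.067, just above the pin's top and not touching it. With the gripper open, the tips sit about 24 mm higher than I assumed. I'll back off, lower by 20 mm (the grasp point stays above 0.035) and check.

Emit:
move_arm:
  targets:
    - [1, -0.5, 0, 0, 0, 0, 0]
    - [1, -0.9, 0, 0, 0, 0, 0]
    - [1, -0.9, 0, 0, 0, 0, 0]
    - [1, -0.9, 0, 0, 0, 0, 0]
    - [1, -0.9, 0, 0.2, 0, 0, 0]
    - [1, -0.9, 0, 0.36, 0, 0, 0]
    - [1, -0.9, 0, 0.36, 0, 0, 0]
    - [1, -0.9, 0, 0.36, 0, 0, 0]
    - [1, -0.9, 0, 0.36, 0, 0, 0]

```text
time_s: 6.0
ee_pos: [0.5925, -0.0712, 0.0386]
eef_rot: [3.141, 0.0, 1.756]
force: [0.4, 0.2, -0.4]
grip_width: 0.0943
grip_force: 0.0
```

```bash
python3 m.py; python3 - <<'E'
from h import *
im,d=ctrl.camera("side")
u=np.array([.983,.185]);v=np.array([-.185,.983]);S=np.array([.5493,.165])
V,U=np.mgrid[0:480,0:640];m=(d>0);P=w("side",np.c_[U[m],V[m]],d=d[m]);e=P[:,:2]-S;a=e@u;b=e@v
k=(b>-.265)&(b<-.22)&(abs(a)<.075)&(P[:,2]>.02)&(P[:,2]<.1)
for lo,hi in [(-.075,-.04),(.04,.075)]:
    q=k&(a>lo)&(a<hi);print(q.sum(),np.percentile(P[q,2],[0,1,3,10,50]),np.median(b[q]))
E
```

```text
6.0 [ 0.5925 -0.0712  0.0386]
tcp u,v -0.0012037298895935266 -0.24018852609238187
top 0.95 u range [-0.0746  0.1087] u mid 0.0171 v at mid -0.1806 slope -0.0289 z0 0.0356
strip rows 0.9 [244.4, 257.6]
side 0.78 u range [-0.1147  0.1005] u mid -0.0071 v at mid -0.1805 slope -0.0311 z0 0.0356
259 [0.04982688 0.05372401 0.05661215 0.06117945 0.07907957] -0.24546045269728065
275 [0.04907603 0.05095296 0.05177492 0.05582895 0.0758523 ] -0.24514020259643515
```

Emit:
move_arm:
  targets:
    - [1, 0.15, 0, 0.06, 0, 0, 0]
    - [1, 0.3, 0, 0.06, 0, 0, 0]
    - [1, 0.4, 0, 0.06, 0, 0, 0]
    - [1, 0.46, 0, 0.06, 0, 0, 0]
    - [1, 0.52, 0, 0.06, 0, 0, 0]
    - [1, 0.58, 0, 0.06, 0, 0, 0]
    - [1, 0.64, 0, 0.06, 0, 0, 0]
    - [1, 0.72, 0, 0.06, 0, 0, 0]
    - [1, 0.8, 0, 0.06, 0, 0, 0]
    - [1, 0.88, 0, 0.06, 0, 0, 0]
    - [1, 0.96, 0, 0.06, 0, 0, 0]
    - [1, 1.04, 0, 0.06, 0, 0, 0]

```text
time_s: 7.5
ee_pos: [0.586, -0.0243, 0.0419]
eef_rot: [3.134, 0.008, 1.755]
force: [-12.5, -27.0, 58.3]
grip_width: 0.0941
grip_force: 29.0
```

```bash
python3 m.py c; python3 -c "
import cv2;i=cv2.imread('pics/sidec.png');cv2.imwrite('pics/cropc.png',cv2.resize(i[190:310,240:400],None,fx=5,fy=5))"
```

```text
7.5 [ 0.586  -0.0243  0.0419]
tcp u,v 0.0010776008213651106 -0.19282617289208756
top 0.59 u range [0.001  0.0969] u mid 0.0489 v at mid -0.1701 slope 0.0094 z0 0.0381
strip rows 0.89 [243.3, 259.0]
side 0.82 u range [-0.1135  0.1094] u mid -0.0021 v at mid -0.1668 slope -0.0264 z0 0.0354
```

View pics/cropc.png

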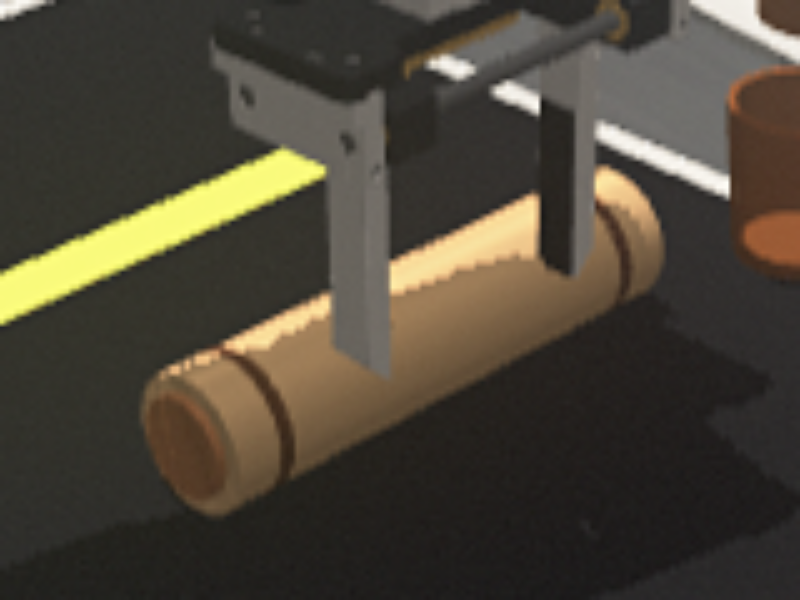

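The crop shows the tips at about z = 0.05 on the pin's upper back. The pin moved 14 mm but then jammed through fingertip friction (58 N upward). I'll back off and test whether the tips stand lower when the gripper is partly closed.

Emit:
move_arm:
  targets:
    - [1, -0.3, 0, -0.1, 0, 0, 0]
    - [1, -0.7, 0, -0.4, 0, 0, 0]
    - [0, -1.1, 0, -0.6, 0, 0, 0]
    - [-0.2, -1.1, 0, -0.6, 0, 0, 0]
    - [-0.2, -1.1, 0, -0.6, 0, 0, 0]
    - [-0.2, -1.1, 0, -0.6, 0, 0, 0]
    - [-0.2, -1.1, 0, -0.6, 0, 0, 0]
    - [-0.2, -1.1, 0, -0.6, 0, 0, 0]

```text
time_s: 8.55
ee_pos: [0.5928, -0.0737, 0.0651]
eef_rot: [-3.141, -0.0, 1.757]
force: [-0.7, 0.4, 0.6]
grip_width: 0.0496
grip_force: 0.0
```

```bash
cat > tip.py <<'E'
from h import *
im,d=ctrl.camera("side");o=ctrl.get_obs()
u=np.array([.983,.185]);v=np.array([-.185,.983]);S=np.array([.5493,.165])
V,U=np.mgrid[0:480,0:640];m=(d>0);P=w("side",np.c_[U[m],V[m]],d=d[m]);e=P[:,:2]-S;a=e@u;b=e@v
t=np.array(o["ee_pos"]);te=t[:2]-S;g=o["grip_width"];print("tcp",t,te@u,te@v,"g",g)
for s in (-1,1):
    c=te@u+s*(g/2+.006);q=(abs(a-c)<.012)&(abs(b-te@v)<.014)&(P[:,2]>.02)&(P[:,2]<.13)
    print(q.sum(),np.percentile(P[q,2],[0,1,3,10,50]).round(4),np.median(b[q]))
E
python3 m.py d; python3 tip.py
```

```text
8.55 [ 0.5928 -0.0737  0.0651]
tcp u,v -0.0014130769047871637 -0.24270723072160325
top 0.71 u range [-0.0943  0.1109] u mid 0.0083 v at mid -0.1676 slope -0.023 z0 0.0355
strip rows 0.9 [242.0, 261.0]
side 0.77 u range [-0.1138  0.0963] u mid -0.0087 v at mid -0.168 slope -0.0256 z0 0.0356
tcp [ 0.59294835 -0.07425524  0.0654141 ] -0.0013558917980085552 -0.2432628485071354 g 0.038010480702343724
288 [0.0773 0.0801 0.0821 0.088  0.1068] -0.2486389516602679
310 [0.075  0.0772 0.0779 0.0832 0.104 ] -0.2481232065278844
```

View pics/sided.png

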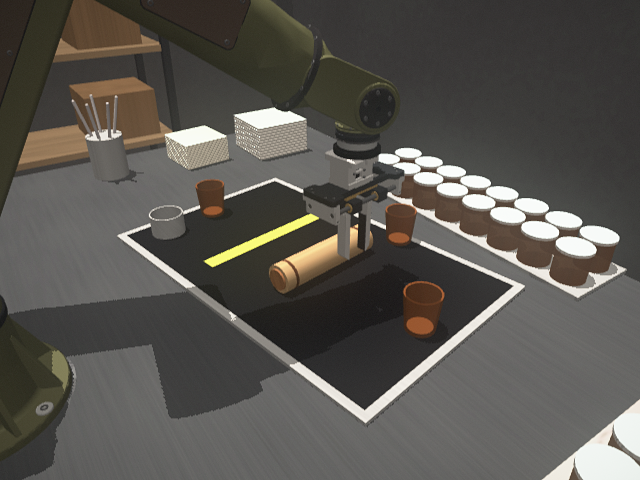

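The side picture shows the fingers half closed around (355, 250), and the tips still sit about 11 mm above the reported TCP. I'll use the wrist camera to check whether the reported TCP height itself is off.

```bash
python3 - <<'E'
from h import *
from scipy.spatial.transform import Rotation as Ro
o=ctrl.get_obs();im,d=ctrl.camera("wrist");p=ctrl.camera_params("wrist");cv2.imwrite("pics/wr.png",im[:,:,::-1])
T=p["T_tool_cam"];K=p["intrinsics"];V,U=np.mgrid[0:480,0:640];m=d>0
c=np.linalg.inv(K)@np.c_[U[m],V[m],np.ones(m.sum())].T*d[m]
t=(T[:3,:3]@c).T+T[:3,3]
R=Ro.from_euler("xyz",o["eef_rot"]).as_matrix();W=t@R.T+o["ee_pos"]
print(T.round(3),o["ee_pos"])
D=np.full((480,640,3),np.nan);D[m]=t;Wd=np.full((480,640,3),np.nan);Wd[m]=W
for r in range(20,480,50):
    print(r,[tuple(np.r_[D[r,k],Wd[r,k,2]].round(3)) for k in (80,320,400)])
for r in ctrl.cut_out("wrist","pin")[:1]:
    q=Wd[r["region"]];print(r["score"],np.nanpercentile(q,[2,50,98],axis=0).round(4))
near=(t[:,2]<.06)&(abs(t[:,0])<.02)&(abs(t[:,1])<.06)
print("finger pts in tool frame",near.sum(),np.percentile(t[near],[1,50,99],axis=0).round(4) if near.any() else "")
E
```

```text
[[-0.    -0.968 -0.252  0.074]
 [ 1.    -0.    -0.     0.001]
 [ 0.    -0.252  0.968 -0.189]
 [ 0.     0.     0.     1.   ]] [ 0.59294835 -0.07425524  0.0654141 ]
20 [(np.float64(0.136), np.float64(-0.129), np.float64(0.057), np.float64(0.008)), (np.float64(0.136), np.float64(-0.0), np.float64(0.058), np.float64(0.008)), (np.float64(0.136), np.float64(0.043), np.float64(0.058), np.float64(0.008))]
70 [(np.float64(0.111), np.float64(-0.132), np.float64(0.057), np.float64(0.009)), (np.float64(0.111), np.float64(-0.0), np.float64(0.056), np.float64(0.009)), (np.float64(0.111), np.float64(0.044), np.float64(0.058), np.float64(0.007))]
120 [(np.float64(0.082), np.float64(-0.107), np.float64(0.004), np.float64(0.061)), (np.float64(0.082), np.float64(-0.0), np.float64(0.004), np.float64(0.062)), (np.float64(0.082), np.float64(0.035), np.float64(0.003), np.float64(0.062))]
170 [(np.float64(0.057), np.float64(-0.14), np.float64(0.056), np.float64(0.009)), (np.float64(0.06), np.float64(-0.0), np.float64(0.009), np.float64(0.056)), (np.float64(0.06), np.float64(0.037), np.float64(0.008), np.flo
[... 963 characters left out ...]
.float64(0.149))]
420 [(np.float64(0.03), np.float64(-0.038), np.float64(-0.131), np.float64(0.196)), (np.float64(0.025), np.float64(0.001), np.float64(-0.125), np.float64(0.19)), (np.float64(0.026), np.float64(0.015), np.float64(-0.126), np.float64(0.191))]
470 [(np.float64(0.02), np.float64(-0.039), np.float64(-0.131), np.float64(0.197)), (np.float64(-0.133), np.float64(-0.001), np.float64(0.035), np.float64(0.03)), (np.float64(-0.154), np.float64(0.056), np.float64(0.057), np.float64(0.008))]
0.72 [[ 0.4774 -0.0328  0.0435]
 [ 0.5812  0.0017  0.0591]
 [ 0.6856  0.0354  0.0627]]
finger pts in tool frame 25831 [[-0.0186 -0.0574 -0.132 ]
 [ 0.0091  0.     -0.0324]
 [ 0.0199  0.0574  0.0584]]
```

View pics/wr.png

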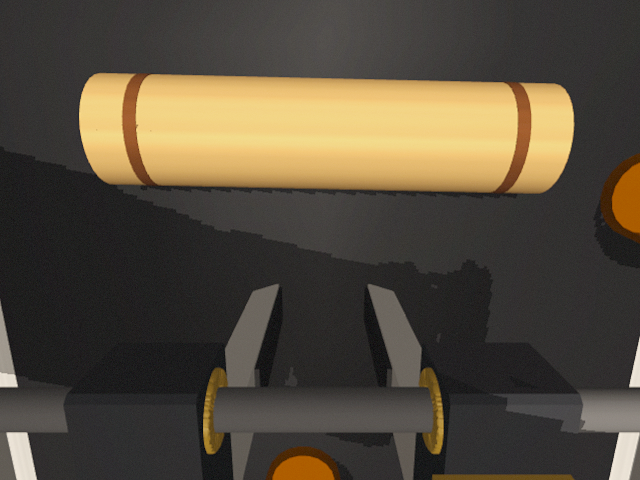

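The wrist picture shows the pin spanning (80–573, 75–193) with the finger tips at (270, 288) and (375, 288). The reported TCP height is right and the fingers are simply shorter than stated. Friction at the fingertips is high, so I'll use it: each stroke follows the pin's surface, up over the back and across the top with a light press. That rolls the pin about 45 mm per stroke.

Emit:
move_arm:
  targets:
    - [1, 0.3, 0, 0.3, 0, 0, 0]
    - [1, 0.6, 0, 0.6, 0, 0, 0]
    - [1, 0.6, 0, 0.6, 0, 0, 0]
    - [1, 0.6, 0, 0.6, 0, 0, 0]
    - [1, 0.92, 0, 0.6, 0, 0, 0]
    - [1, 1.09, 0, 0.53, 0, 0, 0]
    - [1, 1.26, 0, 0.46, 0, 0, 0]
    - [1, 1.45, 0, 0.4, 0, 0, 0]
    - [1, 1.65, 0, 0.36, 0, 0, 0]
    - [1, 1.86, 0, 0.34, 0, 0, 0]
    - [1, 1.96, 0, 0.34, 0, 0, 0]
    - [1, 2.18, 0, 0.34, 0, 0, 0]

```text
time_s: 10.15
ee_pos: [0.5741, 0.0329, 0.0515]
eef_rot: [3.138, 0.001, 1.756]
force: [-5.8, -3.6, 29.5]
grip_width: 0.0939
grip_force: 14.8
```

Emit:
move_arm:
  targets:
    - [1, 0.2, 0, 0, 0, 0, 0]
    - [1, 0.34, 0, 0, 0, 0, 0]
    - [1, 0.4, 0, -0.3, 0, 0, 0]
    - [1, 0.4, 0, -0.8, 0, 0, 0]
    - [1, 0.4, 0, -0.8, 0, 0, 0]

```text
time_s: 10.65
ee_pos: [0.5706, 0.0531, 0.0917]
eef_rot: [3.137, 0.001, 1.756]
force: [-0.2, -0.3, -0.4]
grip_width: 0.094
grip_force: 0.0
```

```bash
python3 m.py e; python3 -c "from h import *;print(ctrl.get_obs()['force'])"
```

```text
10.65 [0.5706 0.0531 0.0917]
tcp u,v 0.00018630399246258433 -0.11393807568733155
top 0.68 u range [-0.0377 -0.0365] u mid -0.0371 v at mid -0.026 slope 0.0006 z0 0.4303
strip rows 0.78 [237.6, 212.8]
side 0.91 u range [-0.1121  0.1106] u mid -0.0008 v at mid -0.1108 slope -0.0177 z0 0.0356
[-0.49597913  0.17344492 -0.22597392]
```

The pin rolled 57 mm cleanly. I'm retreating for the second stroke.

Emit:
move_arm:
  targets:
    - [1, -0.6, 0, 0, 0, 0, 0]
    - [1, -1.2, 0, 0, 0, 0, 0]
    - [1, -1.5, 0, 0, 0, 0, 0]
    - [1, -1.5, 0, 0.5, 0, 0, 0]
    - [1, -1.5, 0, 0.5, 0, 0, 0]
    - [1, -1.5, 0, 0.5, 0, 0, 0]
    - [1, -1.5, 0, 0.5, 0, 0, 0]

```text
time_s: 11.6
ee_pos: [0.5833, -0.0208, 0.0643]
eef_rot: [3.141, 0.0, 1.756]
force: [-0.5, 0.6, -0.1]
grip_width: 0.0942
grip_force: 0.0
```

```bash
python3 m.py
```

```text
11.6 [ 0.5833 -0.0208  0.0643]
tcp u,v -0.0009269660965389101 -0.18892149809631034
top 0.93 u range [-0.0791  0.1108] u mid 0.0158 v at mid -0.1105 slope -0.0144 z0 0.0356
strip rows 0.74 [245.3, 263.0]
side 0.76 u range [-0.112   0.1081] u mid -0.002 v at mid -0.1109 slope -0.0191 z0 0.0355
```

Emit:
move_arm:
  targets:
    - [1, 0.35, 0, 0.3, 0, 0, 0]
    - [1, 0.65, 0, 0.58, 0, 0, 0]
    - [1, 0.65, 0, 0.58, 0, 0, 0]
    - [1, 0.65, 0, 0.58, 0, 0, 0]
    - [1, 0.97, 0, 0.58, 0, 0, 0]
    - [1, 1.14, 0, 0.51, 0, 0, 0]
    - [1, 1.31, 0, 0.44, 0, 0, 0]
    - [1, 1.5, 0, 0.38, 0, 0, 0]
    - [1, 1.7, 0, 0.34, 0, 0, 0]
    - [1, 1.91, 0, 0.32, 0, 0, 0]
    - [1, 2.01, 0, 0.32, 0, 0, 0]
    - [1, 2.23, 0, 0.32, 0, 0, 0]

```text
time_s: 13.05
ee_pos: [0.5643, 0.0885, 0.0515]
eef_rot: [3.136, 0.001, 1.755]
force: [-7.3, -2.7, 33.6]
grip_width: 0.094
grip_force: 16.4
```

Emit:
move_arm:
  targets:
    - [1, 0.2, 0, 0, 0, 0, 0]
    - [1, 0.34, 0, 0, 0, 0, 0]
    - [1, 0.4, 0, -0.3, 0, 0, 0]
    - [1, 0.4, 0, -0.8, 0, 0, 0]
    - [1, 0.4, 0, -0.8, 0, 0, 0]

```text
time_s: 13.55
ee_pos: [0.5605, 0.1086, 0.0913]
eef_rot: [3.136, 0.0, 1.756]
force: [-0.4, -0.5, -0.5]
grip_width: 0.0937
grip_force: 0.0
```

Emit:
move_arm:
  targets:
    - [1, -0.6, 0, 0, 0, 0, 0]
    - [1, -1.2, 0, 0, 0, 0, 0]
    - [1, -1.5, 0, 0, 0, 0, 0]
    - [1, -1.5, 0, 0.5, 0, 0, 0]
    - [1, -1.5, 0, 0.5, 0, 0, 0]
    - [1, -1.5, 0, 0.5, 0, 0, 0]
    - [1, -1.5, 0, 0.5, 0, 0, 0]

```text
time_s: 14.25
ee_pos: [0.573, 0.0348, 0.0634]
eef_rot: [3.141, 0.0, 1.756]
force: [-0.0, 0.2, 0.1]
grip_width: 0.0941
grip_force: 0.0
```

```bash
python3 m.py f
```

```text
14.25 [0.573  0.0348 0.0634]
tcp u,v -0.0007994722572357332 -0.1323857060137855
top 0.65 u range [-0.0028  0.1149] u mid 0.0561 v at mid -0.057 slope -0.015 z0 0.0356
strip rows 0.72 [243.4, 246.7]
side 0.62 u range [-0.1118  0.1084] u mid -0.0017 v at mid -0.0574 slope -0.0108 z0 0.0355
```

Emit:
move_arm:
  targets:
    - [1, 0.3, 0, 0.3, 0, 0, 0]
    - [1, 0.6, 0, 0.56, 0, 0, 0]
    - [1, 0.6, 0, 0.56, 0, 0, 0]
    - [1, 0.6, 0, 0.56, 0, 0, 0]
    - [1, 0.92, 0, 0.56, 0, 0, 0]
    - [1, 1.09, 0, 0.49, 0, 0, 0]
    - [1, 1.26, 0, 0.42, 0, 0, 0]
    - [1, 1.45, 0, 0.36, 0, 0, 0]
    - [1, 1.65, 0, 0.32, 0, 0, 0]
    - [1, 1.86, 0, 0.3, 0, 0, 0]
    - [1, 1.96, 0, 0.3, 0, 0, 0]
    - [1, 2.18, 0, 0.3, 0, 0, 0]

```text
time_s: 15.7
ee_pos: [0.5539, 0.1419, 0.0514]
eef_rot: [3.137, 0.001, 1.755]
force: [-10.3, -4.1, 36.0]
grip_width: 0.0945
grip_force: 17.9
```

Emit:
move_arm:
  targets:
    - [1, 0.2, 0, 0, 0, 0, 0]
    - [1, 0.36, 0, 0, 0, 0, 0]
    - [1, 0.42, 0, -0.3, 0, 0, 0]
    - [1, 0.42, 0, -0.8, 0, 0, 0]
    - [1, 0.42, 0, -0.8, 0, 0, 0]

```text
time_s: 16.2
ee_pos: [0.5502, 0.163, 0.0911]
eef_rot: [3.136, -0.0, 1.756]
force: [1.1, -0.2, 0.7]
grip_width: 0.0939
grip_force: 0.0
```

Emit:
move_arm:
  targets:
    - [1, -0.6, 0, 0, 0, 0, 0]
    - [1, -1.2, 0, 0, 0, 0, 0]
    - [1, -1.8, 0, 0, 0, 0, 0]
    - [1, -2.4, 0, -0.5, 0, 0, 0]
    - [1, -3, 0, -1, 0, 0, 0]
    - [1, -3.5, 0, -1, 0, 0, 0]
    - [1, -4, 0, -1, 0, 0, 0]
    - [1, -4, 0, -1, 0, 0, 0]
    - [1, -4, 0, -1, 0, 0, 0]

```text
time_s: 17.1
ee_pos: [0.5853, -0.0343, 0.1371]
eef_rot: [-3.141, -0.0, 1.755]
force: [0.2, 0.1, 0.3]
grip_width: 0.0942
grip_force: 0.0
```

```bash
python3 m.py g
```

```text
17.1 [ 0.5853 -0.0343  0.1371]
tcp u,v -0.0014652896525619026 -0.20261824638717715
top 0.85 u range [-0.1098  0.1118] u mid 0.001 v at mid -0.0014 slope -0.0045 z0 0.0355
strip rows 0.76 [248.3, 317.9]
side 0.67 u range [-0.1112  0.108 ] u mid -0.0016 v at mid -0.0019 slope -0.0085 z0 0.0356
```

View pics/topg.png

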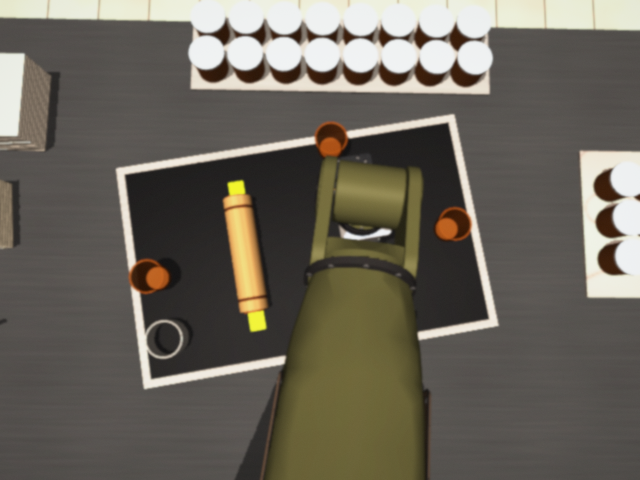

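The top picture shows the pin lying centred along the strip, from (238, 195) to (256, 312). The glasses and ring are where they stood and the arm is clear.

```bash
python3 -c "from h import *;print(ctrl.hand_in())"
```

```text
the job is handed in; nothing more can be done
None
```

I rolled the pin onto the yellow strip in three strokes and handed the job in at about 17 s: it lies about 2 mm off the strip's centre line and within 1° of parallel, with the glasses and ring where they stood, though a first push jammed (about 65 N at the wrist) and its 14 mm may have been sliding rather than rolling, and the hand-in returned no verdict.

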